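# Snap the specimen box lid shut all round

### The job

The blue lid of the grey specimen box has come unlatched all round: press down each of its four rim sections (each marked with a yellow press pad) until it clicks flush and stays shut. Only press - leave the box standing where it is without lifting or shoving it away, leave everything else on the shelf where it lies, and finish with the hand clear.

Things in the scene. Friction and masses are not known exactly. Their poses are not given: they have to be found in the camera images.
- box: specimen box: grey plastic, 170 x 140 mm over the lid, 52 mm high, about 1.1 kg, loose on the shelf. Origin: centre of its underside; x along the 170 mm side, y along the 140 mm side, z up. Blue lid: fixed centre panel 96 x 66 mm with a white label, and four hinged rim sections: near (-x edge), far (+x), left (+y), right (-y)
- lid_centre (a point): middle of the top face of the lid's fixed centre panel, 52 mm above the box's underside; axes as the box
- sec_near (a joint): near rim section, a blue flap on the box's -x edge: 140 mm long, 37 mm from hinge to outer edge, 4 mm thick. Value: angle (rad) it has been pressed down; 0 = unlatched (edge about 10 mm proud), 0.27 = flush, shut. A snap: pressing the pad takes up to about 8 N, then past about half way it snaps down and stays; released earlier, it springs up
- sec_near_pad (a point): centre of the yellow press pad (36 x 14 mm) on top of the near section, 25 mm out from its hinge, 12 mm in from its outer edge; moves with the section. When shut it lies 73 mm from lid_centre towards the box's -x, level with it; about 6 mm higher when up.
- sec_far (a joint): far rim section, a blue flap on the box's +x edge: 140 mm long, 37 mm from hinge to outer edge, 4 mm thick. Value: angle (rad) it has been pressed down; 0 = unlatched (edge about 10 mm proud), 0.27 = flush, shut. A snap: pressing the pad takes up to about 8 N, then past about half way it snaps down and stays; released earlier, it springs up
- sec_far_pad (a point): centre of the yellow press pad (36 x 14 mm) on top of the far section, 25 mm out from its hinge, 12 mm in from its outer edge; moves with the section. When shut it lies 73 mm from lid_centre towards the box's +x, level with it; about 6 mm higher when up.
- sec_left (a joint): left rim section, a blue flap on the box's +y edge: 93 mm long, 37 mm from hinge to outer edge, 4 mm thick. Value: angle (rad) it has been pressed down; 0 = unlatched (edge about 10 mm proud), 0.27 = flush, shut. A snap: pressing the pad takes up to about 8 N, then past about half way it snaps down and stays; released earlier, it springs up
- sec_left_pad (a point): centre of the yellow press pad (36 x 14 mm) on top of the left section, 25 mm out from its hinge, 12 mm in from its outer edge; moves with the section. When shut it lies 58 mm from lid_centre towards the box's +y, level with it; about 6 mm higher when up.
- sec_right (a joint): right rim section, a blue flap on the box's -y edge: 93 mm long, 37 mm from hinge to outer edge, 4 mm thick. Value: angle (rad) it has been pressed down; 0 = unlatched (edge about 10 mm proud), 0.27 = flush, shut. A snap: pressing the pad takes up to about 8 N, then past about half way it snaps down and stays; released earlier, it springs up
- sec_right_pad (a point): centre of the yellow press pad (36 x 14 mm) on top of the right section, 25 mm out from its hinge, 12 mm in from its outer edge; moves with the section. When shut it lies 58 mm from lid_centre towards the box's -y, level with it; about 6 mm higher when up.
- vise: bystander: small steel vise with a red lever clamp, bolted down, 120 x 60 mm, 76 mm high; origin centre of its underside
- ring_dish: bystander: white ceramic ring dish, 96 mm across, 22 mm high with a 45 mm cone in the middle; origin centre of its underside
- egg: bystander: banded onyx egg, 42 mm across and 61 mm tall, upright on a brass ring stand; origin at its lower tip
- loupe: bystander: black plastic loupe lying flat, 80 mm long, 12 mm thick; origin under the lens's centre, handle to its -x
- jar: bystander: small lidded jar, 52 mm across, 70 mm high; origin centre of its underside
- screwdriver: bystander: screwdriver lying flat, 140 mm long along its x
Things that resemble listed ones, but are neither listed nor needed, are in the scene too. Of the things like the box, leave any that is turquoise; of the rest the smaller one is meant.

How it is judged (in metres and radians):
At the end, for the whole second after the job is handed in: all four sections shut (each under 0.04 rad from flush), the box standing flat and at rest within 30 mm of where it started, the loose bystanders within 20 mm of where they started (value of joint each of sec_near, sec_far, sec_left, sec_right above 0.23 rad and distance of box from where it was at the start of the episode below 0.03 m and height (world z) of box below 0.008 m and angle between box's own z axis and vertical below 0.08 rad and linear speed of box below 0.02 m/s and distance of each of ring_dish, egg, loupe, jar, screwdriver from where it was at the start of the episode below 0.02 m); the robot touches nothing.
It fails at once if the box is lifted (underside more than 12 mm up) or tipped by more than 0.2 rad (height (world z) of box above 0.012 m or angle between box's own z axis and vertical above 0.2 rad).
It fails at once if the box is shoved more than 30 mm (distance of box from where it was at the start of the episode above 0.03 m).
It fails at once if a bystander (dish, egg, loupe, jar, screwdriver) is moved more than 20 mm or lifted (distance of any of ring_dish, egg, loupe, jar, screwdriver from where it was at the start of the episode above 0.02 m).
It also fails if it takes over 50 s, if anything falls off the work surface, if the arm or the gripper's body presses on something with over 40 N, if the wrist force passes 120 N, or if a joint passes its speed limit or range.

### The arm

A 6-joint arm with a two-finger parallel gripper is mounted at the origin on the work surface. World frame = base frame: x ahead of the robot, y to its left, z up, the work surface at z = 0. Lengths are in m, angles in degrees, forces in N, time in s.
With the tool pointing down it reaches from about 0.225 to 0.875 m from the base axis. Payload 3.4 kg.
Tool frame: the origin (TCP) lies midway between the tips of the shut fingers; the grasp point (between the pads) lies 19 mm behind it (bot.tcp_to_grasp is the distance from the TCP to the grasp point, in m); y points along the fingers, z is the direction in which the jaws open and shut, and the axes are right-handed (so a half turn about y gives the same grasp; the last joint's range is limited). The gripper opens to 85 mm and grips with 20 to 120 N. Pads are 22 mm wide; open, the fingers measure 114 mm over their backs; the gripper's body (76 mm by 85 mm) begins 54 mm behind the grasp point. The pads swing forward as they close: fully open they stand 13 mm farther back than shut.
Start: joints at [-77.808, 15.808, 86.224, -0, 77.962, -6.933], TCP at [0.188, -0.543, 0.231] pointing down, gripper open.
Joint ranges: [-165.64, 165.64], [-43.16, 119.46], [12.63, 154.43], [-67.54, 247.53], [6.08, 155.33], [-154.97, 154.97]. Speed limits (degrees/s): [147.25, 147.25, 180, 180, 180, 180].

### API

Orientations are given as a 3x3 rotation matrix whose columns are the frame's x, y, z axes.
In Python, from rig import bot, jaws, kinematics, telemetry, snapshot, camera_model, sign_off gives the robot as it stands. Calls block until the motion is done:
- bot.movep(position, orientation): joint-space move of the TCP to a pose.
- bot.movel(position, attitude=None, feed=0.15): straight line of the TCP; attitude=None keeps the orientation; feed is the mean speed in m/s.
- bot.movej(angles): joint-space move.
- jaws.grip(opening, grip_force=None): opening from 0.0 (shut) to 1.0 (fully open); grip_force is the grip in N (None keeps the last); returns when the fingers have stopped.
- bot.hold(seconds).
- kinematics.inverse_kinematics(position, orientation): joint angles nearest the present ones, or None.
- telemetry.read_state(): the state.
- snapshot(name): name is "scene" or "side" or "wrist"; returns the picture (420x560x3 uint8, blue, green, red); there is no depth.
- camera_model(name): a dict with "vfov" (degrees; the focal length in pixels is half the picture's height over the tangent of half this angle, whatever the lens; pixels are square), "cx", "cy" (the principal point, pixels), "eye" and "attitude" of the camera in the world; the wrist camera has in their place "mount" (4x4, takes a point from camera to tool coordinates, whose origin is the TCP and whose axes are the tool frame's). Camera axes: x right, y down, z forward; pixel columns grow to the right and rows downward; lengths in m; the calibration is good to about 2 mm. The wrist camera is an equidistant fisheye: a pixel r from the principal point sees the ray r / f radians off the axis. A picture is of the moment at which its call begins: read the wrist's pose just before it. camera_model takes no time and is no camera call.
A pose or a line that the arm cannot do raises bot.Unreachable and nothing moves.
- sign_off(): hands the job in, once; it reports no verdict.
The state is a dict: "time_s": time; "joint_pos": joint angles; "joint_velocities": joint speeds; "joint_torque": joint torques, N m; "position": TCP position; "eef_rot": TCP orientation; "contact_force": force on the tool from outside, world axes, zero at the start; "moment": the same for the moment, N m; "finger_gap": opening from 0.0 (shut) to 1.0 (fully open).
Only numpy, scipy, OpenCV 4.12 (cv2) and the standard library are available. Lean on these libraries where they do the work, as an engineer would, in place of code of your own. Each camera call takes 0.05 s, during which the arm holds its last target. There are 200 camera calls.

## Working session

There is one attempt and no reset: what is moved stays moved. The work goes in short steps, each a Python script; the robot and the scene stay as the last script left them, time stands still between calls to the robot, and variables do not carry over. Pictures are saved under pics/ and viewed, about 8 in all and at most 12, crops included, and the job is handed in when it is done.

```bash
ls; mkdir -p pics
python3 - <<'E'
from rig import *
import cv2,numpy as np
for n in("scene","side"):
    cv2.imwrite(f"pics/{n}0.png",snapshot(n))
    print(n,camera_model(n))
print(camera_model("wrist"))
s=telemetry.read_state();print(s["time_s"],s["position"],s["eef_rot"],s["contact_force"])
E
```

```text
pics
scene {'vfov': 52.619587099657, 'cx': 279.293540255604, 'cy': 207.2926547275675, 'eye': array([1.20054361, 0.16626932, 0.96288293]), 'attitude': array([[-0.17077971,  0.76107033, -0.6257845 ],
       [ 0.98529891,  0.12900432, -0.11199974],
       [-0.00451078, -0.63571207, -0.77191309]])}
side {'vfov': 44.68484570412223, 'cx': 266.95855830883073, 'cy': 203.60948103972444, 'eye': array([ 0.2479018 , -1.30631867,  0.93138388]), 'attitude': array([[ 0.97700721, -0.13299181,  0.16664357],
       [-0.21182688, -0.51672117,  0.82953517],
       [-0.02421312, -0.84576144, -0.53301155]])}
{'vfov': 65.70646984690485, 'cx': 279.33377572990094, 'cy': 211.02027693054188, 'mount': array([[ 1.11850130e-04,  9.65781334e-01,  2.59357672e-01,
        -6.54374250e-02],
       [ 6.46129020e-04, -2.59357690e-01,  9.65781120e-01,
        -1.43004475e-01],
       [ 9.99999785e-01,  5.95557749e-05, -6.53028538e-04,
        -1.31646340e-03],
       [ 0.00000000e+00,  0.00000000e+00,  0.00000000e+00,
         1.00000000e+00]])}
0.1 [ 0.18828026 -0.54279319  0.23049818] [[-9.44789492e-01 -3.96763168e-04  3.27677675e-01]
 [-3.27677872e-01  1.65473288e-03 -9.44788058e-01]
 [-1.67361920e-04 -9.99998552e-01 -1.69338475e-03]] [-1.16288108  0.15549423 -0.61025235]
```

View pics/scene0.png

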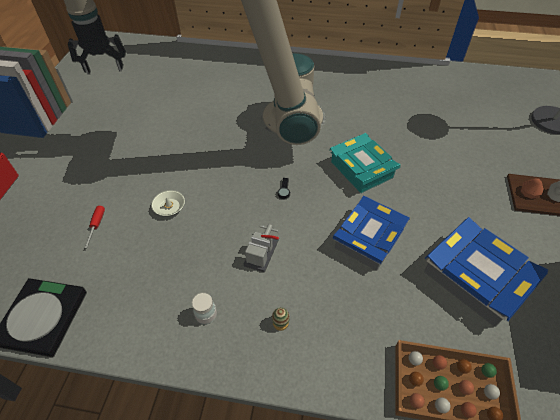

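View pics/side0.png

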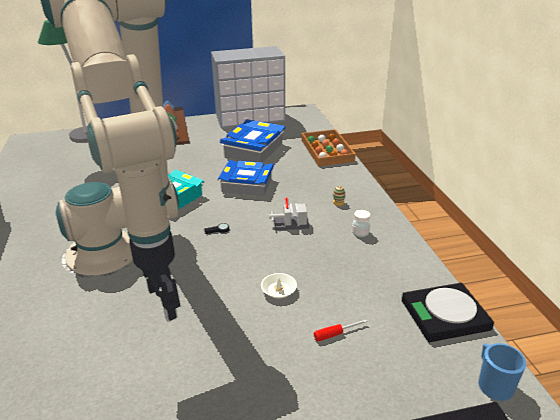

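Scene view candidates for the box: turquoise at (365,160), small blue at (372,230) and large blue at (487,265). The turquoise one is excluded and the smaller of the rest is meant, so I choose (372,230). Next I measure it and check it in a close crop.

```bash
cat > h.py <<'E'
import cv2,numpy as np
from rig import *
def ray(n,uv,pose=None):
    m=camera_model(n);u,v=uv;f=210/np.tan(np.radians(m["vfov"]/2))
    a=np.array([u-m["cx"],v-m["cy"]])
    if n=="wrist":
        r=np.hypot(*a);t=r/f;d=np.r_[a/r*np.sin(t),np.cos(t)]
        M=m["mount"];R=pose[1]
        return pose[0]+R@M[:3,3],R@M[:3,:3]@d
    return m["eye"],m["attitude"]@np.r_[a/f,1]
def onz(n,uv,z,pose=None):
    o,d=ray(n,uv,pose);return o+d*(z-o[2])/d[2]
def blobs(img,lo,hi,amin=10):
    k=cv2.inRange(cv2.cvtColor(img,cv2.COLOR_BGR2HSV),lo,hi)
    n,_,st,c=cv2.connectedComponentsWithStats(k)
    return [(c[i],st[i,4]) for i in range(1,n) if st[i,4]>=amin]
E
python3 - <<'E'
from h import *
im=cv2.imread("pics/scene0.png")
cv2.imwrite("pics/crop0.png",cv2.resize(im[185:275,320:425],None,fx=6,fy=6,interpolation=cv2.INTER_CUBIC))
for n,b in(("scene",(325,190,415,270)),("side",(215,155,280,200))):
    im=cv2.imread(f"pics/{n}0.png");sub=im[b[1]:b[3],b[0]:b[2]]
    for nm,lo,hi,z in(("Y",(18,90,110),(38,255,255),.058),("W",(0,0,180),(180,50,255),.052)):
        for c,a in blobs(sub,lo,hi,8): 
            c=c+b[:2];print(n,nm,c.round(1),a,onz(n,c,z).round(4))
E
```

```text
scene Y [383.6 209.1] 59 [0.4253 0.3185 0.058 ]
scene Y [352.7 216.9] 54 [0.4669 0.2366 0.058 ]
scene Y [391.2 236.1] 56 [0.514  0.3396 0.058 ]
scene Y [359.1 244.8] 51 [0.5557 0.2586 0.058 ]
scene W [371.1 227.8] 200 [0.4912 0.2877 0.052 ]
side Y [249.5 163.1] 26 [0.5181 0.342  0.058 ]
side Y [226.6 168.9] 21 [0.4296 0.3188 0.058 ]
side Y [265.4 172.2] 16 [0.5598 0.2586 0.058 ]
side Y [241.5 178. ] 10 [0.4703 0.2391 0.058 ]
side W [219.7 176.6] 359 [0.3987 0.2791 0.052 ]
side W [276.2 172.2] 124 [0.5994 0.2595 0.052 ]
side W [246.  172.1] 78 [0.4948 0.2883 0.052 ]
side W [277.  193.3] 68 [0.5691 0.1169 0.052 ]
```

View pics/crop0.png

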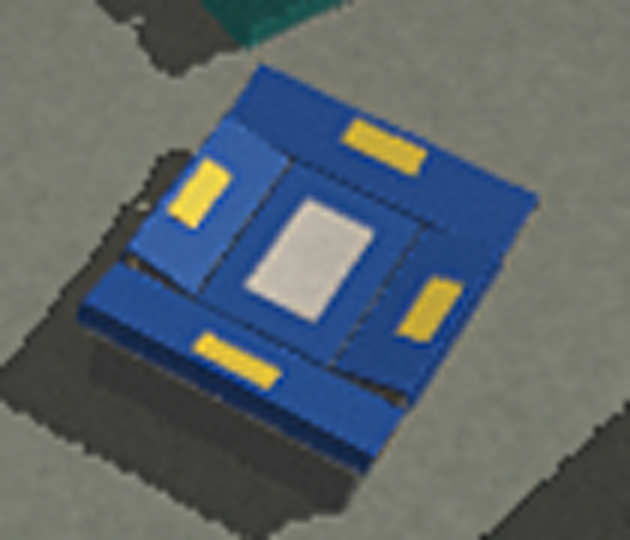

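The crop shows a blue lid with a white label and four raised yellow-padded sections. The pad spans I measured are 143 and 113 mm, against 146 and 116 expected, so this is the smaller blue box. Next I go above it with the jaws shut and take one close look with the wrist camera.

```bash
cat >> h.py <<'E'
def down(zdir):  # tool y down, z along zdir
    z=np.r_[zdir[:2],0];z/=np.linalg.norm(z);y=np.array([0,0,-1.]);return np.c_[np.cross(y,z),y,z]
E
python3 - <<'E'
from h import *
jaws.grip(0.0)
C=np.array([.493,.288]);X=np.array([.130,-.060]);X/=np.linalg.norm(X);Y=np.array([-X[1],X[0]])
for d in (X,-X,Y,-Y):
    q=kinematics.inverse_kinematics([*C,.26],down(d));print(d.round(2),None if q is None else np.round(q,0))
# camera sits 65 mm along tool -x, tilted towards +x
bot.movep([*C,.26],down(Y))
s=telemetry.read_state();p=(np.array(s["position"]),np.array(s["eef_rot"]))
im=snapshot("wrist");cv2.imwrite("pics/w1.png",im)
print(p[0],s["time_s"],s["contact_force"])
for nm,lo,hi,z in(("Y",(18,90,90),(38,255,255),.058),("W",(0,0,170),(180,50,255),.052)):
    for c,a in blobs(im,lo,hi,60): print(nm,c.round(1),a,onz("wrist",c,z,p).round(4))
E
```

```text
[ 0.91 -0.42] [23. 15. 84. -0. 82. 48.]
[-0.91  0.42] [  23.   15.   84.   -0.   82. -132.]
[0.42 0.91] [ 23.  15.  84.  -0.  82. -42.]
[-0.42 -0.91] [ 23.  15.  84.  -0.  82. 138.]
[0.49341166 0.28729998 0.25994972] 3.9667 [ 0.75910854 -0.58611729 -0.34367584]
Y [207.3  11.7] 286 [0.2829 0.3003 0.058 ]
Y [132.5  36.6] 300 [0.2633 0.2126 0.058 ]
Y [525. 102.] 396 [0.5184 0.6261 0.058 ]
Y [454.8 134. ] 468 [0.519  0.5012 0.058 ]
Y [279.4 120. ] 443 [0.4279 0.3188 0.058 ]
Y [554.8 181.1] 276 [0.6424 0.6523 0.058 ]
Y [227.1 186.8] 405 [0.4689 0.2372 0.058 ]
Y [331.3 187. ] 409 [0.5167 0.34   0.058 ]
Y [495.3 215.1] 385 [0.6404 0.5297 0.058 ]
Y [278.6 246. ] 144 [0.5545 0.2592 0.058 ]
W [157.7   4.4] 394 [0.2399 0.2533 0.052 ]
W [507.3 157.1] 1578 [0.5773 0.5741 0.052 ]
W [279.2 185.3] 1688 [0.4924 0.2887 0.052 ]
W [115.2 290.8] 62 [0.527  0.0284 0.052 ]
W [  8.2 313.7] 374 [ 0.4882 -0.2347  0.052 ]
W [514.9 313.9] 60 [0.8323 0.5474 0.052 ]
```

View pics/w1.png

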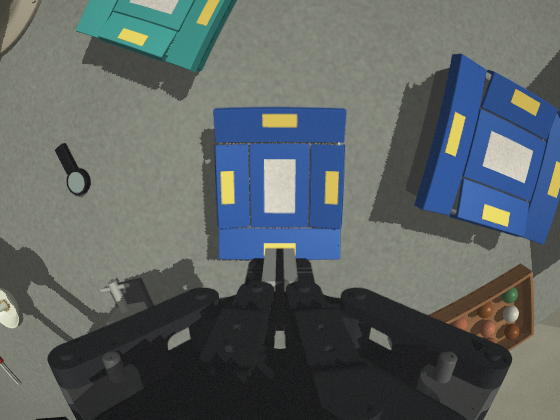

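The wrist view shows the box squarely: near pad (279,120), left (331,187), right (227,187), far pad partly behind the fingers. All three views agree within about 4 mm. I press the left section first, in monitored steps.

```bash
cat >> h.py <<'E'
C=np.array([.4926,.2885]);A=np.radians(-24.9);X=np.array([np.cos(A),np.sin(A)]);Y=np.array([-X[1],X[0]])
def press(d,r,jaw,zmin=.0495,fmax=18):
    P=C+r*d;R=down(jaw)
    bot.movep([*P,.12],R);bot.movel([*P,.072],feed=.08);bot.hold(.2)
    f0=np.array(telemetry.read_state()["contact_force"]);log=[];z=.066
    while z>=zmin-1e-6:
        bot.movel([*P,z],feed=.02);bot.hold(.05);s=telemetry.read_state()
        f=np.array(s["contact_force"])-f0;log.append((round(z*1e3,1),round(s["position"][2]*1e3,1),*f.round(1)))
        if f[2]>fmax or np.hypot(f[0],f[1])>8:break
        z-=.0015
    bot.movel([*P,.12],feed=.1)
    for l in log:print(*l)
    print("t",telemetry.read_state()["time_s"])
E
python3 -c "
from h import *
press(Y,.055,X)"
```

```text
66.0 65.9 0.3 -0.0 -0.2
64.5 64.4 0.0 -0.0 -1.0
63.0 63.0 1.1 -0.5 -0.7
61.5 61.5 -0.0 -0.8 -0.1
60.0 60.6 -1.0 -0.7 4.6
58.5 59.0 -0.1 1.2 4.6
57.0 56.4 -0.6 0.4 -0.6
55.5 55.0 0.2 -0.8 0.6
54.0 53.9 -1.5 -0.7 0.4
52.5 52.5 -0.8 0.0 1.0
51.0 52.0 -0.9 -1.7 4.9
49.5 51.8 -2.7 -2.4 12.5
t 11.075
```

It snapped at about 57 mm and bottomed flush at 52 mm, as specified. Now the other three.

Run:
```python
from h import *
press(-Y,.055,X)
press(X,.070,Y)
press(-X,.070,Y)
bot.movel([*(C-.07*X),.2],feed=.15)
P=C-.1*X
bot.movep([*P,.26],down(Y))
s=telemetry.read_state();p=(np.array(s["position"]),np.array(s["eef_rot"]))
im=snapshot("wrist");cv2.imwrite("pics/w2.png",im);sc=snapshot("scene")
cv2.imwrite("pics/s2.png",cv2.resize(sc[185:275,320:425],None,fx=6,fy=6,interpolation=cv2.INTER_CUBIC))
print(p[0],telemetry.read_state()["time_s"])
for nm,lo,hi in(("Y",(18,90,90),(38,255,255)),("W",(0,0,170),(180,50,255))):
    for n,i,pp in(("wrist",im,p),("scene",sc,None)):
        for c,a in blobs(i,lo,hi,25):
            w=onz(n,c,.052,pp)
            if np.hypot(*(w[:2]-C))<.1:
                print(n,nm,c.round(1),a,w.round(4),"box xy mm",((w[:2]-C)@np.c_[X,Y]*1e3).round(1))
```

```text
66.0 65.9 -0.9 0.4 0.4
64.5 64.5 -0.6 -0.4 0.5
63.0 63.0 -1.0 -0.2 0.5
61.5 61.5 -0.4 -0.9 0.8
60.0 60.1 -1.4 -0.7 0.9
58.5 58.9 -0.8 -0.8 5.4
57.0 56.9 0.2 -1.7 3.1
55.5 55.1 -0.1 -0.9 0.8
54.0 53.8 -0.9 -0.1 1.1
52.5 52.4 -0.2 0.8 1.4
51.0 51.9 -1.4 -1.0 7.8
49.5 51.8 -3.5 -2.8 16.8
t 17.2
66.0 65.9 0.3 1.0 0.5
64.5 64.5 0.6 0.7 -0.2
63.0 62.9 1.2 1.4 0.5
61.5 61.4 0.0 1.1 0.1
60.0 60.1 1.2 1.0 1.4
58.5 59.1 0.3 -0.2 5.7
57.0 57.3 1.7 -0.2 3.0
55.5 54.6 0.9 0.4 -0.5
54.0 53.7 -0.1 0.3 -0.4
52.5 52.4 0.9 -0.5 1.0
51.0 52.0 -1.1 1.0 6.0
49.5 51.9 -1.9 -0.2 12.1
t 24.2167
66.0 65.9 0.1 0.0 0.1
64.5 64.5 0.1 -1.3 0.6
63.0 62.9 -0.2 -0.4 0.5
61.5 61.4 0.5 0.5 1.2
60.0 60.6 -0.7 -0.2 5.5
58.5 58.8 -2.2 1.6 4.8
57.0 56.6 -1.1 -0.6 0.9
55.5 55.2 -0.4 -0.1 0.9
54.0 53.9 -0.9 -0.4 -0.3
52.5 52.4 -0.3 -0.1 0.7
51.0 51.9 -2.0 -0.9 7.8
49.5 51.8 -4.9 -2.6 16.8
t 30.4417
[0.4014962  0.33077935 0.25991553] 31.6
wrist Y [278.5 211.5] 383 [0.4271 0.319  0.052 ] box xy mm [-72.2   0.1]
wrist Y [230.1 270. ] 306 [0.4686 0.2358 0.052 ] box xy mm [  0.4 -57.9]
wrist Y [327.  269.9] 309 [0.5172 0.3412 0.052 ] box xy mm [ 0.1 58.2]
scene Y [383.5 210.2] 53 [0.4243 0.3192 0.052 ] box xy mm [-74.8  -0.9]
scene Y [351.8 218.2] 54 [0.4669 0.2351 0.052 ] box xy mm [ -0.8 -59.3]
scene Y [391.2 237.9] 56 [0.5153 0.3409 0.052 ] box xy mm [-1.5 57.1]
scene Y [358.5 246.6] 63 [0.5574 0.2579 0.052 ] box xy mm [71.7 -0.4]
scene W [371.2 228. ] 213 [0.4916 0.288  0.052 ] box xy mm [-0.7 -0.9]
```

View pics/s2.png

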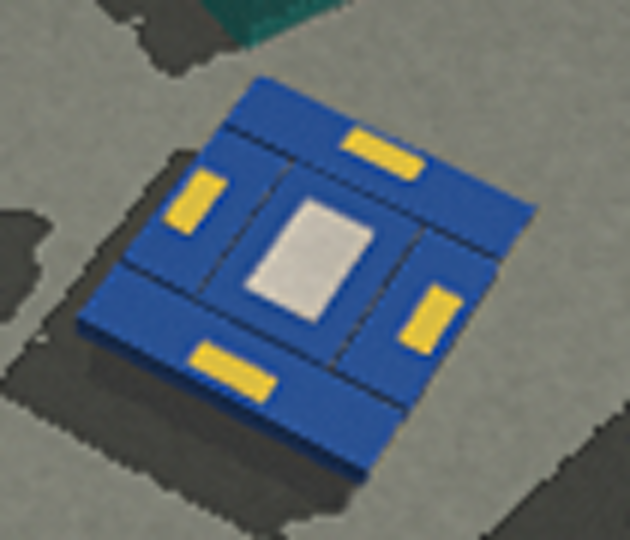

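The crop shows all four sections coplanar and evenly shaded with the panel. The pads lie at ±73 and ±58 mm at flush height, to within about 2 mm. The box hasn't moved (label shift under 1 px) and the hand is 0.26 m up, clear of everything.

```bash
python3 -c "
from rig import *
sign_off()"
```

```text
the job is handed in; nothing more can be done
```

All four rim sections of the smaller blue box are pressed shut, and I handed the job in at about 32 s of the 50 s limit. I pressed each pad with the shut fingers in monitored steps.

- **Sections:** each one gave way at about 57 mm height after roughly 5 N, then stopped flush at 52 mm with at most 17 N on it. In the final pictures all four look level with the centre panel and none has sprung back. The pads sit within about 2 mm of where they should be when shut. The wrist camera saw only three of them; the far pad was checked in the scene view alone.
- **Box:** it did not visibly move; the label shifted less than 1 pixel in the scene view.
- **Surroundings:** I pressed only on the pads. I did not measure the bystanders again afterwards. The hand finished 0.26 m up, touching nothing.

No check failed or disagreed beyond the few millimetres of camera calibration error.

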